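# Pack the carrom set: matching cups, and cover the queen

### The job

Pack the customer's carrom set into the teak tray: the ivory-white striker flat in the ivory-floored cup, the smoky grey striker flat in the grey-floored cup, and the red queen coin flat in the red-floored cup, then cover the queen by laying the pale wooden coin squarely on top of it. Leave the green striker, the dark horn coin and the brass bowl where they are.

Things in the scene. Friction and masses are not known exactly. Their poses are not given: they have to be found in the camera images.
- ivory_striker: Ivory-white plastic striker. Round disc lying flat, 41 mm across, 10 mm thick, about 15 g. Origin at the centre of its underside, z up.
- smoky_striker: Smoky dark-grey acrylic striker. Round disc lying flat, 41 mm across, 10 mm thick, about 15 g. Origin at the centre of its underside, z up.
- green_striker: Green striker, a look-alike that is not part of the set; stays where it is. Round disc lying flat, 41 mm across, 10 mm thick, about 15 g. Origin at the centre of its underside, z up.
- queen_coin: Red queen coin. Round disc lying flat, 31 mm across, 9 mm thick, about 10 g: smaller than a striker. Origin at the centre of its underside, z up.
- pale_coin: Pale honey-coloured wooden carrom coin. Round disc lying flat, 31 mm across, 9 mm thick, about 10 g: smaller than a striker. Origin at the centre of its underside, z up.
- horn_coin: Dark brown, nearly black horn carrom coin, a look-alike that is not part of the set; stays where it is. Round disc lying flat, 31 mm across, 9 mm thick, about 10 g: smaller than a striker. Origin at the centre of its underside, z up.
- ivory_cup: Shallow round cup with an ivory-white floor, 64 mm across inside the lip. Brass body 72 mm across and 8 mm tall, inner floor 4 mm above its underside, lip rising 4 mm above that floor. Fixed on the tray. Origin at the centre of its underside, z up. The three cups stand in a straight row, 88 mm from centre to centre, in any order.
- grey_cup: Shallow round cup with a dark smoky-grey floor, 64 mm across inside the lip. Brass body 72 mm across and 8 mm tall, inner floor 4 mm above its underside, lip rising 4 mm above that floor. Fixed on the tray. Origin at the centre of its underside, z up. The fixed teak tray under the cups is 290 x 106 mm, its rim 10 mm tall, lower than the cup lips.
- red_cup: Shallow round cup with a red floor, 54 mm across inside the lip. Brass body 72 mm across and 8 mm tall, inner floor 4 mm above its underside, lip rising 4 mm above that floor. Fixed on the tray. Origin at the centre of its underside, z up. All cups stand on the tray floor, 6 mm above the work surface.
- brass_bowl: Empty loose brass bowl, 90 mm across the rim, 40 mm tall, about 350 g; stays where it is. Origin at the centre of its underside.
There are look-alikes about, which are no part of the job. Leave any blue look-alike of the smoky_striker alone.

How it is judged:
At the end, for the whole second after the job is handed in: Ivory striker flat in the ivory cup, smoky striker in the grey cup, queen in the red cup (each within 13 mm of centre); pale coin flat on the queen, centred within 10 mm; all four released and at rest; green striker, horn coin and bowl within 20 mm of their starts (horizontal distance between ivory_striker and ivory_cup below 0.013 m and z of ivory_striker in the frame of ivory_cup between 0.002 and 0.0065 m and horizontal distance between smoky_striker and grey_cup below 0.013 m and z of smoky_striker in the frame of grey_cup between 0.002 and 0.0065 m and horizontal distance between queen_coin and red_cup below 0.013 m and z of queen_coin in the frame of red_cup between 0.002 and 0.0065 m and horizontal distance between pale_coin and red_cup below 0.024 m and z of pale_coin in the frame of red_cup between 0.011 and 0.0155 m and horizontal distance between pale_coin and queen_coin below 0.01 m and linear speed of each of ivory_striker, smoky_striker, queen_coin, pale_coin below 0.01 m/s and angle between each of ivory_striker, smoky_striker, queen_coin, pale_coin's own z axis and vertical below 0.12 rad and distance of each of green_striker, horn_coin, brass_bowl from where it was at the start of the episode below 0.02 m); the robot touches nothing.
It fails at once if the green striker, the horn coin or the brass bowl is moved by more than 20 mm (distance of any of green_striker, horn_coin, brass_bowl from where it was at the start of the episode above 0.02 m).
It also fails if it takes over 99 s, if anything falls off the work surface, if the arm or the gripper's body presses on something with over 40 N, if the wrist force passes 120 N, or if a joint passes its speed limit or range.

### The arm

A 6-joint arm with a two-finger parallel gripper is mounted at the origin on the work surface. World frame = base frame: x ahead of the robot, y to its left, z up, the work surface at z = 0. Lengths are in m, angles in rad, forces in N, time in s.
With the tool pointing down it reaches from about 0.375 to 0.925 m from the base axis. Payload 5.7 kg.
Tool frame: the origin (TCP) lies midway between the tips of the shut fingers; the grasp point (between the pads) lies 19 mm behind it; z points along the fingers, x is the direction in which the jaws open and shut, and the axes are right-handed (so a half turn about z gives the same grasp; the last joint's range is limited). The gripper opens to 88 mm and grips with 3 to 60 N. Pads are 20 mm wide; open, the fingers measure 115 mm over their backs; the gripper's body (75 mm by 178 mm) begins 61 mm behind the grasp point.
Start: joints at [-1.433, 0.359, 1.51, -0, 1.272, -0.115], TCP at [0.15, -0.581, 0.223] pointing down, gripper open.
Joint ranges: [-2.97, 2.97], [-1.01, 2.36], [0.21, 2.38], [-0.96, 4.11], [0.2, 2.71], [-2.98, 2.98]. Speed limits (rad/s): [2.39, 2.39, 3.14, 3.14, 3.14, 3.14].

### API

Orientations are given as a unit quaternion [x, y, z, w].
In Python, from bench import move_ptp, servo_line, goto_joints, move_gripper, sleep, inverse_kinematics, capture, PlanningError, close_job, spot_in, silhouettes, current_clock, current_joint_pos, current_qvel, current_joint_torque, current_position, current_orientation, current_force, current_torque, current_finger_gap gives the robot as it stands. Calls block until the motion is done:
- move_ptp(position, orientation): joint-space move of the TCP to a pose.
- servo_line(position, orientation=None, rate=0.15, contact_N=None): straight line of the TCP; orientation=None keeps the orientation; rate is the mean speed in m/s. With contact_N (N) it stops when the force on the tool has changed by that much, and returns True; else False.
- goto_joints(angles): joint-space move.
- move_gripper(opening): finger opening in m; the grip force is fixed at half the most; returns when the fingers have stopped.
- sleep(seconds).
- inverse_kinematics(position, orientation): joint angles nearest the present ones, or None.
- capture(name): name is "side" or "top" or "wrist"; returns a dict with "image" (420x560x3 uint8, blue, green, red), "range_z" (420x560 float32, m along the optical axis (not along the pixel's ray), 0 where there is no reading), "intrinsics" (3x3 intrinsics, pixels), "R" (3x3) and "t" (3): a world point X has camera coordinates R X + t. Camera axes: x right, y down, z forward; pixel columns grow to the right and rows downward; lengths in m; the calibration is good to about 2 mm. A picture is of the moment at which its call begins.
A pose or a line that the arm cannot do raises PlanningError and nothing moves.
- close_job(): hands the job in, once; it reports no verdict.
Trained networks look in the newest picture that a camera, given by its name, has taken for a name from the list of things; names that differ only in an ending like _2 or _b are one class to them, and where a whole thing is asked for, a point or a joint stands for the part that bears it (a point fixed in the world has none). Each returns a list of dicts, best first, with "conf" (0 to 1); they miss things now and then, are a little off and sometimes report something else, mostly with a low value. They report only what shows in the picture. A call takes as long as a camera call. They do not tell look-alikes from the thing itself.
- spot_in(camera, query): "xy" ([column, row] in pixels, amid what is visible of it).
- silhouettes(camera, query): "region" (420x560 bool, what is visible of it) and "xy" ([column, row] in pixels, amid what is visible of it).
Readings, each from a call of its own:
- current_clock(): time.
- current_joint_pos(): joint angles.
- current_qvel(): joint speeds.
- current_joint_torque(): joint torques, N m.
- current_position(): TCP position.
- current_orientation(): TCP orientation.
- current_force(): force on the tool from outside, world axes, zero at the start.
- current_torque(): the same for the moment, N m.
- current_finger_gap(): finger opening in m.
Only numpy, scipy, OpenCV 4.12 (cv2) and the standard library are available. Lean on these libraries where they do the work, as an engineer would, in place of code of your own. Each camera call takes 0.05 s, during which the arm holds its last target. There are 200 camera calls.

## Working session

There is one attempt and no reset: what is moved stays moved. The work goes in short steps, each a Python script; the robot and the scene stay as the last script left them, time stands still between calls to the robot, and variables do not carry over. Pictures are saved under pics/ and viewed, about 12 in all and at most 16, crops included, and the job is handed in when it is done.

```bash
mkdir -p pics; python3 - <<'E'
from bench import *
import cv2
for c in ["top","side"]:
    d=capture(c); cv2.imwrite(f"pics/{c}0.png",d["image"])
    print(c,d["intrinsics"].tolist(),d["R"].round(3).tolist(),d["t"].round(3).tolist())
    for n in ["ivory_striker","smoky_striker","green_striker","queen_coin","pale_coin","horn_coin","ivory_cup","grey_cup","red_cup","brass_bowl"]:
        print(n,[( [int(v) for v in s["xy"]],round(s["conf"],2)) for s in spot_in(c,n)])
print(current_clock(),current_orientation())
E
```

```text
top [[461.685249490011, 0.0, 271.84382272961426], [0.0, 461.685249490011, 206.12978528241194], [0.0, 0.0, 1.0]] [[-0.033, -0.999, 0.005], [-0.972, 0.031, -0.235], [0.234, -0.013, -0.972]] [-0.017, 0.552, 0.711]
ivory_striker [([402, 256], 0.76)]
smoky_striker [([388, 211], 0.82), ([428, 190], 0.78), ([436, 226], 0.62)]
green_striker [([345, 271], 0.88)]
queen_coin [([342, 205], 0.73)]
pale_coin []
horn_coin [([280, 269], 0.73)]
ivory_cup [([124, 228], 0.56)]
grey_cup [([126, 182], 0.97)]
red_cup [([121, 277], 0.55)]
brass_bowl [([300, 141], 0.64)]
side [[436.25034665217197, 0.0, 283.89118825733783], [0.0, 436.25034665217197, 215.899423410089], [0.0, 0.0, 1.0]] [[-0.899, -0.438, 0.015], [-0.341, 0.679, -0.65], [0.275, -0.589, -0.76]] [0.48, 0.224, 0.778]
ivory_striker [([356, 165], 0.55)]
smoky_striker [([320, 137], 0.55), ([350, 146], 0.49), ([321, 160], 0.47)]
green_striker [([347, 195], 0.76)]
queen_coin [([301, 181], 0.68)]
pale_coin [([285, 213], 0.58)]
horn_coin []
ivory_cup [([229, 323], 0.88)]
grey_cup [([189, 300], 0.88)]
red_cup [([272, 345], 0.57)]
brass_bowl [([241, 174], 0.56)]
1.1 [ 7.90617981e-01 -6.12309731e-01 -4.08177865e-05 -2.87297895e-05]
```

View pics/top0.png

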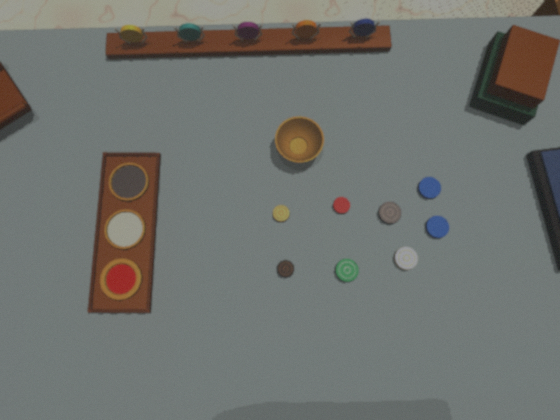

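View pics/side0.png

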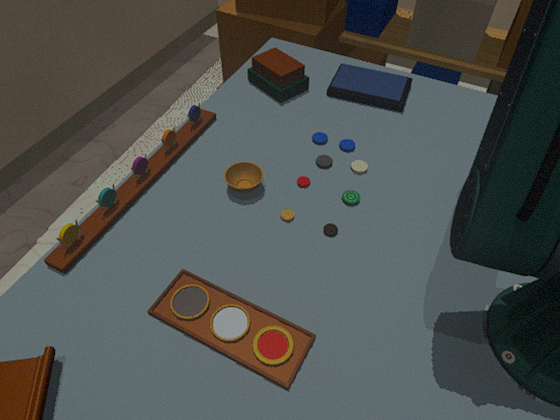

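Top view: the smoky striker could be confused with the grey disc (390,212) or the blue discs (429,188) and (437,227). The ivory striker is at (406,258) and the look-alike green one at (347,270). The queen is at (342,205), pale coin (281,213), horn coin (286,269). The cups are grey (128,181), ivory (125,229) and red (121,279). By description, I choose the grey disc for smoky and the honey-coloured one for pale.

```bash
cat > h.py <<'E'
from bench import *
import cv2, numpy as np
def ray(d,uv,z):
    R,t,K=d["R"],np.asarray(d["t"]),d["intrinsics"]
    c=-R.T@t; r=R.T@np.linalg.solve(K,[uv[0],uv[1],1.]); return c+r*(z-c[2])/r[2]
def seg(d,uv,win=14,dist=None):
    """blob around uv contrasting with the table colour; returns centroid"""
    im=cv2.cvtColor(d["image"],cv2.COLOR_BGR2LAB).astype(float)
    u,v=map(int,uv); p=im[v-win:v+win+1,u-win:u+win+1]
    bg=np.median(np.r_[p[0],p[-1],p[:,0],p[:,-1]],axis=0)
    m=(np.linalg.norm(p-bg,axis=2)>(dist or 14)).astype(np.uint8)
    n,l,s,c=cv2.connectedComponentsWithStats(m)
    k=1+int(np.argmax(s[1:,4])); return c[k]+[u-win,v-win], s[k,4]
E
python3 - <<'E'
from h import *
P={"top":dict(ivory=(406,258),smoky=(390,212),queen=(342,205),pale=(281,213),green=(347,270),horn=(286,269),blue1=(429,188),blue2=(437,227)),
"side":dict(ivory=(359,167),smoky=(324,161),queen=(303,182),pale=(287,215),green=(351,198),horn=(330,230),blue1=(320,138),blue2=(347,145))}
C={"top":dict(grey=(128,181),ivory=(125,229),red=(121,279)),"side":dict(grey=(189,301),ivory=(230,322),red=(273,345))}
for c in P:
    d=capture(c)
    for n,uv in P[c].items():
        p,a=seg(d,uv,14 if c=="top" else 11); z=.005
        w=ray(d,p,z); print(c,n,p.round(1),a,w.round(4))
    for n,uv in C[c].items():
        for s in silhouettes(c,n+"_cup")[:1]:
            m=s["region"]; v,u=np.nonzero(m); e=cv2.minEnclosingCircle(np.c_[u,v].astype(np.float32))
            print(c,"cup",n,round(s["conf"],2),m.sum(),(u.mean().round(1),v.mean().round(1)),ray(d,(u.mean(),v.mean()),.012).round(4),e[1])
    r=d["range_z"]; print(c,"bowl/blue z", r[141,300] if c=="top" else "")
    if c=="top": cv2.imwrite("pics/crop1.png",cv2.resize(d["image"][170:290,260:460],None,fx=4,fy=4,interpolation=cv2.INTER_CUBIC))
E
```

```text
top ivory [404.9 258.3] 476 [ 0.4633 -0.2687  0.005 ]
top smoky [388.4 213.4] 452 [ 0.5456 -0.2469  0.005 ]
top queen [340.6 205.4] 287 [ 0.5631 -0.1614  0.005 ]
top pale [280.3 213.7] 260 [ 0.5513 -0.0512  0.005 ]
top green [345.5 270.7] 495 [ 0.4448 -0.1619  0.005 ]
top horn [284.9 268.8] 300 [ 0.4518 -0.0554  0.005 ]
top blue1 [428.3 188.1] 480 [ 0.5907 -0.3247  0.005 ]
top blue2 [436.2 227.1] 508 [ 0.5175 -0.3307  0.005 ]
top cup grey 0.85 1249 (np.float64(128.1), np.float64(181.9)) [0.6179 0.2241 0.012 ] 20.42542266845703
top cup ivory 0.56 1348 (np.float64(124.3), np.float64(229.1)) [0.5306 0.2272 0.012 ] 21.107906341552734
top cup red 0.89 1358 (np.float64(120.3), np.float64(279.1)) [0.4427 0.2306 0.012 ] 21.31910514831543
top bowl/blue z 0.8693488
side ivory [358.7 167. ] 217 [ 0.4626 -0.2668  0.005 ]
side smoky [323.7 161.6] 217 [ 0.546  -0.2459  0.005 ]
side queen [303.1 181.8] 148 [ 0.5622 -0.1596  0.005 ]
side pale [287.1 215.3] 169 [ 0.5509 -0.0493  0.005 ]
side green [350.5 198. ] 259 [ 0.4447 -0.1608  0.005 ]
side horn [330.  230.1] 185 [ 0.4511 -0.0532  0.005 ]
side blue1 [319.6 138.3] 186 [ 0.5896 -0.3233  0.005 ]
side blue2 [346.8 145.3] 192 [ 0.517  -0.3291  0.005 ]
side cup grey 0.74 1085 (np.float64(189.0), np.float64(301.1)) [0.6198 0.2258 0.012 ] 19.986392974853516
side cup ivory 0.69 1200 (np.float64(229.4), np.float64(322.6)) [0.5309 0.23   0.012 ] 20.431739807128906
side cup red 0.95 1343 (np.float64(272.6), np.float64(344.8)) [0.4429 0.2328 0.012 ] 21.161090850830078
side bowl/blue z
```

View pics/crop1.png

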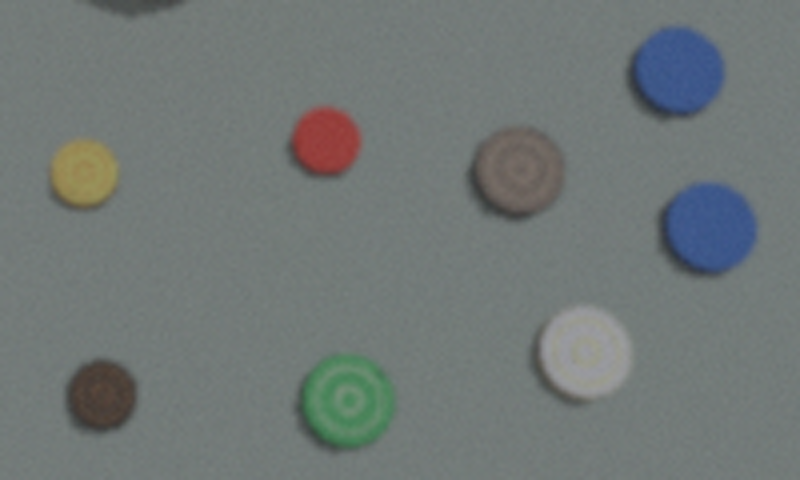

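The close crop confirms the choice: the grey ringed disc is smoky, clearly different from the two blue ones, and pale, queen and ivory are unambiguous. The discs are wider than the fingers allow inside the cup lip, so I'll grip only their upper half.

```bash
cat >> h.py <<'E'
def q(p):
    a=np.arctan2(p[1],p[0]); return [np.cos(a/2),np.sin(a/2),0,0]   # tool down, jaws radial
def pick(p,dia,tip=.004):
    move_ptp([*p,.07],q(p)); move_gripper(dia+.022)
    servo_line([*p,tip],rate=.1); move_gripper(0.); g=current_finger_gap()
    servo_line([*p,.09],rate=.2); print("gap",round(g,4),round(current_finger_gap(),4),"t",current_clock()); return current_finger_gap()
def place(c,dia,base,tip=.004,drop=.0008):
    move_ptp([*c,.09],q(c)); servo_line([*c,base+tip+.025],rate=.2)
    servo_line([*c,base+tip+drop],rate=.04); g=current_finger_gap()
    move_gripper(dia+.014); servo_line([*c,.10],rate=.15); print("held",round(g,4),"t",current_clock())
E
python3 - <<'E'
from h import *
if pick((.5626,-.1605),.031)>.025:
    d=capture("wrist"); cv2.imwrite("pics/w1.png",d["image"])
    place((.4428,.2317),.031,.010,tip=.0045)
    d=capture("wrist"); cv2.imwrite("pics/w2.png",d["image"])
    cv2.imwrite("pics/w.png",np.hstack([cv2.resize(cv2.imread(f"pics/w{i}.png"),(400,300)) for i in(1,2)]))
print(current_position(),current_force())
E
```

```text
gap 0.0296 0.0293 t 6.2917
held 0.0297 t 10.2083
[0.44203882 0.23141093 0.09918015] [-0.1807543   0.03105021 -0.17752426]
```

View pics/w.png

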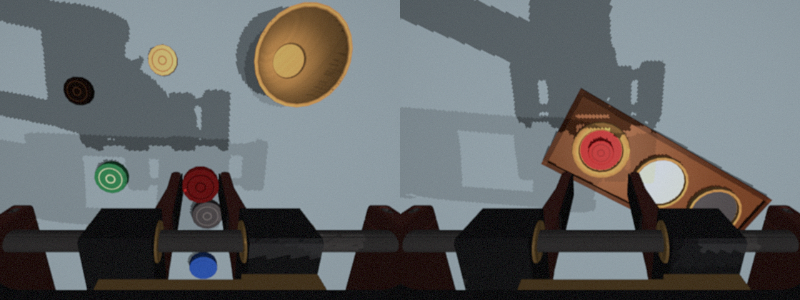

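The queen was lifted squarely (left) and now lies in the red cup, visible at about (600,150) in the right half. Next the pale coin, with a measurement of the queen while the arm is clear of the tray.

```bash
python3 - <<'E'
from h import *
ok=pick((.5511,-.0503),.031)>.025
Q=[]
for c in("top","side"):
    d=capture(c)
    for n in("queen_coin","red_cup"):
        for s in silhouettes(c,n)[:2]:
            v,u=np.nonzero(s["region"]); print(c,n,round(s["conf"],2),len(u),u.mean().round(1),v.mean().round(1),ray(d,(u.mean(),v.mean()),.016 if n[0]=="q" else .012).round(4))
    u,v=(120,279) if c=="top" else (272,344)
    cv2.imwrite(f"pics/q_{c}.png",cv2.resize(d["image"][v-30:v+30,u-40:u+40],(400,300),interpolation=cv2.INTER_CUBIC))
cv2.imwrite("pics/q.png",np.hstack([cv2.imread(f"pics/q_{c}.png") for c in("top","side")])); print(ok)
E
```

```text
gap 0.0297 0.0297 t 13.6917
side queen_coin 0.71 280 272.3 342.7 [0.4443 0.2312 0.016 ]
side red_cup 0.74 1057 272.6 345.2 [0.4426 0.2334 0.012 ]
True
```

View pics/q.png

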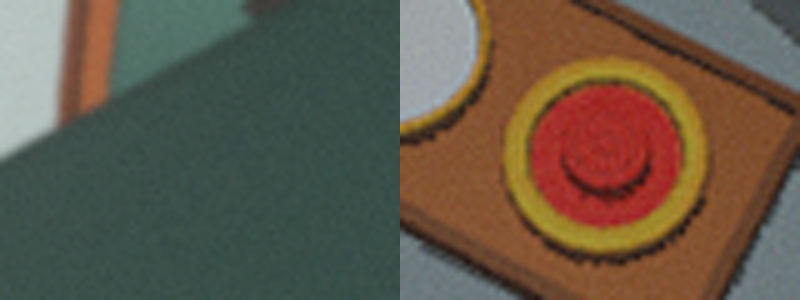

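The side view shows the queen flat and close to the centre of the red cup, about (605,145) in the crop. The silhouette puts it at (0.444, 0.231), within 2 mm of where it was released. I'll place the pale coin, then the strikers.

```bash
python3 - <<'E'
from h import *
place((.4432,.2315),.031,.019,tip=.0045)
if pick((.463,-.2678),.041)>.035: place((.5307,.2286),.041,.010,tip=.0045)
if pick((.5458,-.2464),.041)>.035: place((.6189,.225),.041,.010,tip=.0045)
move_ptp([.45,-.12,.25],q((.45,-.12)))
d=capture("side"); cv2.imwrite("pics/f_side.png",cv2.resize(d["image"][260:385,140:325],None,fx=4,fy=4,interpolation=cv2.INTER_CUBIC)[:,:740])
for n,z in(("ivory_striker",.015),("smoky_striker",.015),("pale_coin",.0235),("queen_coin",.0145),("green_striker",.005),("horn_coin",.0045),("ivory_cup",.012),("grey_cup",.012),("red_cup",.012)):
    for s in silhouettes("side",n)[:3]:
        v,u=np.nonzero(s["region"]); print(n,round(s["conf"],2),len(u),u.mean().round(1),v.mean().round(1),ray(d,(u.mean(),v.mean()),z).round(4))
print(current_clock())
E
```

```text
held 0.0296 t 17.4
gap 0.0398 0.0397 t 21.6083
held 0.0399 t 25.7667
gap 0.0399 0.0396 t 29.7667
held 0.0394 t 33.85
ivory_striker 0.64 407 229.3 321.0 [0.5316 0.2285 0.015 ]
ivory_striker 0.48 925 242.9 175.9 [ 0.692  -0.1045  0.015 ]
smoky_striker 0.75 135 346.7 144.8 [ 0.5148 -0.3193  0.015 ]
smoky_striker 0.66 353 188.4 299.3 [0.6214 0.2243 0.015 ]
smoky_striker 0.58 154 319.2 137.6 [ 0.5875 -0.3136  0.015 ]
pale_coin 0.56 235 272.3 341.0 [0.444  0.2315 0.0235]
queen_coin 0.39 265 272.3 340.9 [0.4461 0.2276 0.0145]
green_striker 0.5 217 350.3 197.1 [ 0.446  -0.1632  0.005 ]
horn_coin 0.58 179 329.2 228.7 [ 0.4542 -0.0563  0.0045]
ivory_cup 0.9 782 229.7 322.7 [0.5303 0.2299 0.012 ]
grey_cup 0.96 773 188.8 302.5 [0.6184 0.2284 0.012 ]
red_cup 0.63 991 272.3 345.6 [0.4427 0.2344 0.012 ]
35.875
```

View pics/f_side.png

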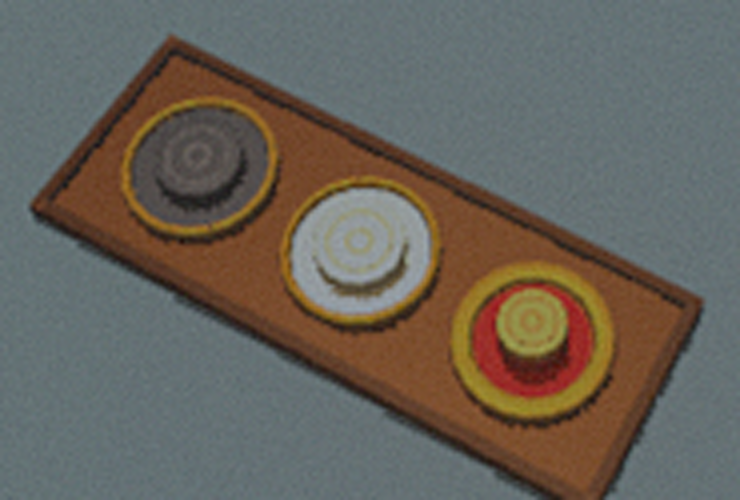

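The final picture shows the smoky striker (200,160), ivory striker (358,245) and pale-on-queen stack (532,325) all flat and near the centres of their cups. The green striker and horn coin are unmoved within measurement error, so I'm handing in.

```bash
python3 - <<'E'
from bench import *
sleep(.5); print(close_job())
E
```

```text
the job is handed in; nothing more can be done
None
```

I packed the set and handed the job in at about 36 s of the 99 s allowed. The ivory striker is in the ivory cup, the grey smoky striker (not the blue look-alikes) in the grey cup, and the queen in the red cup with the pale coin on top.

- **Placing:** the last side view shows all four pieces flat. The strikers measured about 2–5 mm from their cup centres. The pale coin is about 1 mm from where the queen was measured before it was covered.
- **Left alone:** the green striker and horn coin measured within about 5 mm of their starts, which is the accuracy of the measurement. I never moved near the bowl, but I did not measure its position again at the end.
- **Checks that disagreed:**
  - The final network reading for the queen (confidence 0.39) was really the pale coin covering it.
  - The network also took the bowl for an ivory striker and the blue discs for smoky strikers. I discarded these after comparing them with the pictures.
  - One mid-job top view was blocked by the arm. The last check used only the side camera.

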